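Click the crimp dies onto the press's clip rail in size order

TASK

Put the three crimp dies away on the clip rail in size order, the smallest in the clip at the end nearest the red hand press, the largest at the far end: lay each die across the rail and press its waist straight down until it clicks fully home in its clip, then let go; do not drop it on. Do not shift or tip the teacup, the stapler or the pliers.

Things in the scene. Friction and masses are not known exactly. Their poses are not given: they have to be found in the camera images.
- die_small: small steel crimp die, about 90 g: round waist 14 mm thick, 32 mm long, between two hexagonal heads 10 mm thick and 24 mm across flats; 52 mm long in all, grip it by its flat ends. Starts lying on a flat of its heads. Origin mid-waist on its axis (12 mm above the table at the start); own x along the die, either way round.
- die_medium: medium steel crimp die, about 180 g: round waist 14 mm thick, 32 mm long, between two hexagonal heads 10 mm thick and 35 mm across flats; 52 mm long in all, grip it by its flat ends. Starts lying on a flat of its heads. Origin mid-waist on its axis (17.5 mm above the table at the start); own x along the die, either way round.
- die_large: large steel crimp die, about 320 g: round waist 14 mm thick, 32 mm long, between two hexagonal heads 10 mm thick and 46 mm across flats; 52 mm long in all, grip it by its flat ends. Starts lying on a flat of its heads. Origin mid-waist on its axis (23 mm above the table at the start); own x along the die, either way round.
- rail: clip rail fixed to the table: grey base plate 60 x 230 mm, 8 mm high; on it an aluminium bar 14 mm wide, 200 mm long, top 31 mm high, with three spring clips 65 mm apart. Origin under its centre on the table; own y along the rail, x across it (a seated die's axis lies along x), z up. A seated die's heads hang either side of the bar, with 9 mm of play each way.
- clip_left (a point): left (rail +y end) spring clip: the point where a die's mid-waist lies when fully home, 46 mm above the table. Jaws 14 mm wide in x, sprung along y: lips from 66 mm high (mouth 20 mm wide) lead to a throat of 8.4 mm between noses 53 mm high; the waist is pushed down through it (10 to 20 N) over the last 15 mm, snaps in and rests on a smooth saddle 39 mm high. Axes as the rail's.
- clip_mid (a point): middle spring clip: the point where a die's mid-waist lies when fully home, 46 mm above the table. Jaws 14 mm wide in x, sprung along y: lips from 66 mm high (mouth 20 mm wide) lead to a throat of 8.4 mm between noses 53 mm high; the waist is pushed down through it (10 to 20 N) over the last 15 mm, snaps in and rests on a smooth saddle 39 mm high. Axes as the rail's.
- clip_right (a point): right (rail -y end) spring clip: the point where a die's mid-waist lies when fully home, 46 mm above the table. Jaws 14 mm wide in x, sprung along y: lips from 66 mm high (mouth 20 mm wide) lead to a throat of 8.4 mm between noses 53 mm high; the waist is pushed down through it (10 to 20 N) over the last 15 mm, snaps in and rests on a smooth saddle 39 mm high. Axes as the rail's.
- press: red cast-iron hand press, fixed, base 200 x 110 mm, 190 mm tall; its long steel lever with black grip reaches away from the robot, up to 235 mm high. It stands off one end of the rail, either the left (+y) or the right (-y), with a fixed cardboard parcel 220 x 170 x 120 mm off the other. Origin under the centre of its base.
- teacup: cream ceramic teacup, empty, rim 80 mm across and 62 mm high, handle at its own +y; bystander to the side of the rail. Origin under its centre.
- stapler: squat black stapler, 135 x 40 mm, about 60 mm high; bystander on the other side of the rail. Origin under its centre, long side along its own x.
- pliers: steel pliers with blue handles, 185 mm long, 55 mm wide, 12 mm high, lying flat to the right of the dies; bystander. Origin near its middle on the table, own x along it.
Not all that is in view belongs to the job. Leave any purple look-alike of the die_small alone.

How it is judged:
By the outcome, as a careful person would: the job done as asked, in the order asked, and still so for the second after the job is handed in, with the robot touching nothing.
It also fails if it takes over 61 s, if anything falls off the work surface, if the arm or the gripper's body presses on something with over 40 N, if the wrist force passes 120 N, or if a joint passes its speed limit or range.

ROBOT

A 6-joint arm with a two-finger parallel gripper is mounted at the origin on the work surface. World frame = base frame: x ahead of the robot, y to its left, z up, the work surface at z = 0. Lengths are in m, angles in rad, forces in N, time in s.
With the tool pointing down it reaches from about 0.35 to 0.975 m from the base axis. Payload 4.9 kg.
Tool frame: the origin (TCP) lies at the very end of the fingers, on their centre line; the grasp point (between the pads) lies 19 mm behind it (manip.grip_depth is the distance from the TCP to the grasp point, in m); z points along the fingers, x is the direction in which the jaws open and shut, and the axes are right-handed (so a half turn about z gives the same grasp; the last joint's range is limited). The gripper opens to 85 mm and grips with 20 to 120 N. Pads are 22 mm wide; open, the fingers measure 114 mm over their backs; the gripper's body (76 mm by 85 mm) begins 54 mm behind the grasp point. The pads swing forward as they close: fully open they stand 13 mm farther back than shut.
Start: joints at [-1.286, 0.053, 1.613, -0, 1.476, -0.119], TCP at [0.246, -0.575, 0.231] pointing down, gripper open.
Joint ranges: [-3.01, 3.01], [-1.01, 2.22], [0.06, 2.58], [-1.02, 4.17], [0.09, 2.62], [-3.14, 3.14]. Speed limits (rad/s): [2.57, 2.57, 3.14, 3.14, 3.14, 3.14].

INTERFACE

Orientations are given as a unit quaternion [w, x, y, z].
In Python, from plant import manip gives the robot as it stands. The module is installed in compiled form; this text tells all that it offers.
- The arm moves only by the shell command python3 -m crank 'ROWS' [OPENING]. ROWS is JSON, a list of rows, each a list of 4 numbers: the shift along the tool's x, y, z in cm, then the turn about the tool's z in units of 6 degrees (1.0 is 6 degrees). A call has 1 to 10 rows; each row shifts and turns the commanded pose from where the row before left it, along the tool's axes as they then stand; what a row does not reach is not made up. A row lasts 1/12 s, in which the tool goes at most 41.7 mm and 7.16 degrees, less where a joint would pass 70% of its speed; a pose out of reach is approached as far as the arm can. A call with a gripper value outside its range is refused whole. OPENING is the opening, from 0 (shut) to 1 (fully open), set as the call begins (- or left out, the last holds). The fingers move at their own pace and stop on an object; the grip force is fixed at half the most. Time passes only in rows, so rows that do not move let the fingers close. It gives the time, the measured TCP pose, the force and the opening at its end, in the units of the state.
- manip.state(): the state, without advancing time (a new reading comes with each control period).
- manip.grab_frame(name): name is "side" or "top"; returns a dict with "img" (480x640x3 uint8, red, green, blue), "intrinsics" (3x3 intrinsics, pixels), "position" and "orientation" of the camera in the world. Camera axes: x right, y up, looking along -z (the intrinsics and any distortion apply to the point x, -y, -z); pixel columns grow to the right and rows downward; lengths in m; the calibration is good to about 2 mm. A picture is of the moment at which its call begins. There is no depth.
- manip.job_done(): hands the job in, once; it reports no verdict.
The state is a dict: "time": time; "joint_pos": joint angles; "joint_vel": joint speeds; "joint_efforts": joint torques, N m; "tool_pos": TCP position; "tool_rot": TCP orientation; "contact_force": force on the tool from outside, world axes, zero at the start; "ft_torque": the same for the moment, N m; "gripper_width": opening from 0.0 (shut) to 1.0 (fully open).
Only numpy, scipy, OpenCV 4.12 (cv2) and the standard library are available. Lean on these libraries where they do the work, as an engineer would, in place of code of your own. Each camera call takes 0.05 s, during which the arm holds its last target.

## Working session

There is one attempt and no reset: what is moved stays moved. The work goes in short steps, Python scripts to look and compute and a shell command to move; the robot and the scene stay as the last step left them, time stands still between calls to the robot, and variables do not carry over. Pictures are saved under pics/ and viewed, and the job is handed in when it is done.

```bash
mkdir -p pics; ls
python3 - <<'E'
from plant import manip
import cv2,json
print(manip.state(), manip.grip_depth)
for n in("side","top"):
    f=manip.grab_frame(n)
    cv2.imwrite(f"pics/{n}0.png",f["img"][:,:,::-1])
    print(n,{k:v for k,v in f.items() if k!="img"})
E
```

```text
pics
{'time': 0.0, 'joint_pos': array([-1.28601918e+00,  5.33607900e-02,  1.61431703e+00, -3.74838515e-06,
        1.47602969e+00, -1.19009006e-01]), 'joint_vel': array([0.0003819 , 0.00022012, 0.00025923, 0.00088894, 0.00047227,
       0.00058306]), 'joint_efforts': array([-3.87090504e-04, -3.93686986e+01, -3.70177853e+01, -2.86489876e-04,
        7.02702440e-03, -1.02645845e-05]), 'tool_pos': array([ 0.24537704, -0.57412004,  0.23004685]), 'tool_rot': array([-6.81822984e-04,  8.34536278e-01, -5.50951979e-01, -8.08257995e-04]), 'contact_force': array([-0.55686176,  0.05279564, -0.01543868]), 'ft_torque': array([-0.03109741,  0.01151509,  0.01884385]), 'gripper_width': 1.0050370466792904} 0.0187
side {'intrinsics': array([[462.68919953,   0.        , 316.84434627],
       [  0.        , 462.68919953, 239.76295327],
       [  0.        ,   0.        ,   1.        ]]), 'position': array([0.29267344, 0.77943992, 0.92272009]), 'orientation': array([-0.11139379, -0.05084895,  0.3590856 ,  0.92523691])}
top {'intrinsics': array([[450.48535663,   0.        , 318.3544801 ],
       [  0.        , 450.48535663, 238.62617013],
       [  0.        ,   0.        ,   1.        ]]), 'position': array([0.36849672, 0.03442713, 1.10249031]), 'orientation': array([-0.70037039, -0.05040901,  0.04501813,  0.71057273])}
```

View pics/side0.png

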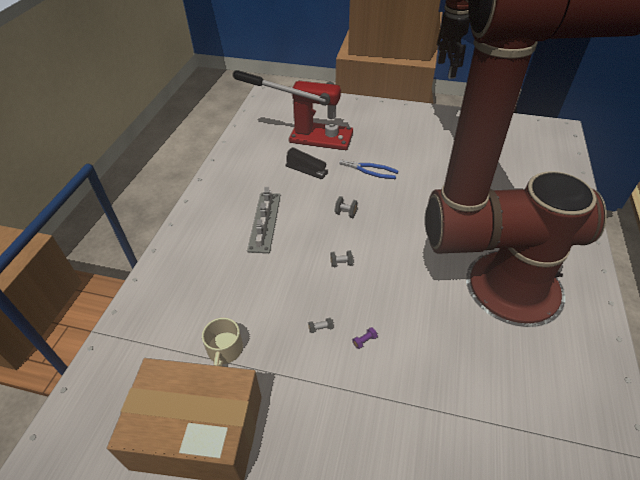

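View pics/top0.png

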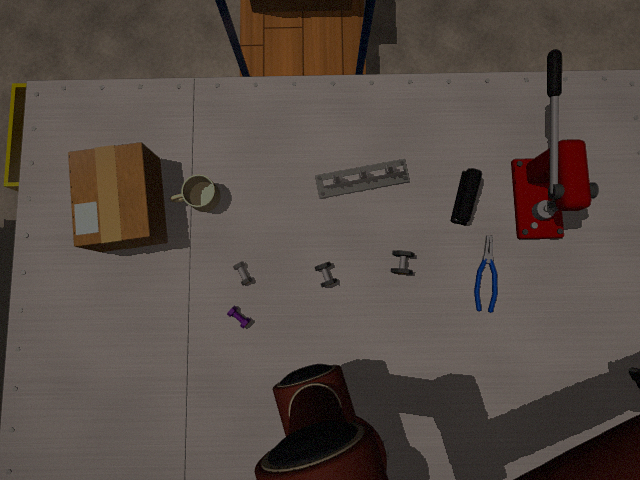

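Top view: the press (≈550,195) is at the right (−y) end, so small→clip_right, medium→clip_mid and large→clip_left. Die candidates are grey at (244,273), (327,274) and (403,263). The purple look-alike at (239,317) is excluded. Next I'll check close crops.

```bash
cat > h.py <<'E'
import numpy as np,cv2
from scipy.spatial.transform import Rotation as R
from plant import manip
def cam(n):
    f=manip.grab_frame(n); q=f["orientation"]
    f["R"]=R.from_quat([q[1],q[2],q[3],q[0]]).as_matrix(); return f
def proj(f,P):
    c=(np.atleast_2d(P)-f["position"])@f["R"]; c=c*[1,-1,-1]
    u=c@f["intrinsics"].T; return u[:,:2]/u[:,2:]
def ray(f,uv,z):
    uv=np.atleast_2d(uv).astype(float)
    d=np.c_[uv,np.ones(len(uv))]@np.linalg.inv(f["intrinsics"]).T
    d=(d*[1,-1,-1])@f["R"].T
    return f["position"]+d*((z-f["position"][2])/d[:,2])[:,None]
def crop(f,x0,y0,x1,y1,s):
    return cv2.resize(f["img"][y0:y1,x0:x1,::-1],None,fx=s,fy=s,interpolation=cv2.INTER_CUBIC)
E
python3 - <<'E'
from h import *
f=cam("top");g=cam("side")
import pickle;pickle.dump((f,g),open("f0.pkl","wb"))
a=crop(f,225,150,425,300,4); a=cv2.convertScaleAbs(a,alpha=1.8,beta=0)
cv2.imwrite("pics/c_top.png",a)
cv2.imwrite("pics/c_side.png",crop(g,235,180,385,355,3))
print(ray(f,[(244,273)],.012),ray(f,[(327,274)],.0175),ray(f,[(403,263)],.023))
print(ray(g,[(321,325)],.012),ray(g,[(342,258)],.0175),ray(g,[(346,207)],.023))
E
```

```text
[[0.43545764 0.22291971 0.012     ]] [[0.42984204 0.02209355 0.0175    ]] [[ 0.45323748 -0.16039679  0.023     ]]
[[0.43446181 0.22640438 0.012     ]] [[0.42847905 0.02377073 0.0175    ]] [[ 0.45564651 -0.15842655  0.023     ]]
```

View pics/c_top.png

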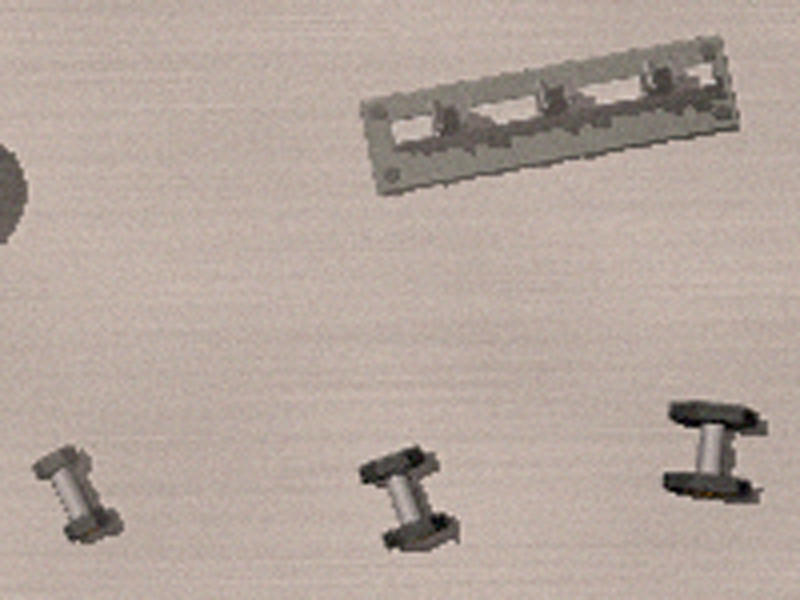

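View pics/c_side.png

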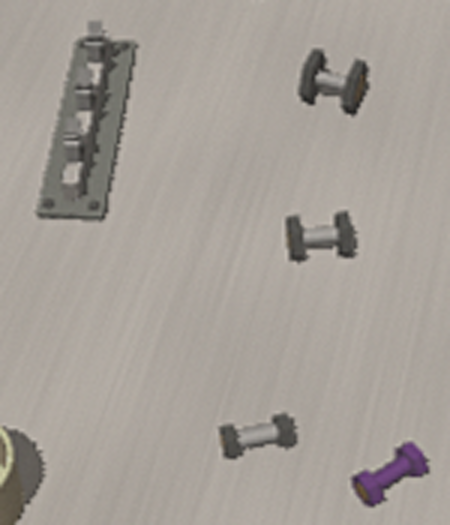

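Crops confirm it: three grey dies of rising size from left to right, the purple one separate. Now I need precise corner picks from larger crops.

Run:
```python
from h import *
import pickle
f,g=pickle.load(open("f0.pkl","rb"))
def C(F,boxes,s,al):
    return np.hstack([cv2.convertScaleAbs(crop(F,x,y,x+24,y+32,s),alpha=al) for x,y in boxes])
a=C(f,[(232,258),(315,258),(391,246)],10,1.8)
b=C(g,[(309,309),(330,242),(334,191)],10,1.3)
cv2.imwrite("pics/d1.png",np.vstack([a,b])[:640]);
cv2.imwrite("pics/dt.png",a);cv2.imwrite("pics/ds.png",C(g,[(309,309),(330,242),(334,191)],10,1.3))
r=cv2.convertScaleAbs(crop(f,312,152,415,202,7),alpha=1.8);cv2.imwrite("pics/rt.png",r)
cv2.imwrite("pics/rs.png",crop(g,243,182,288,257,8))
```

```text
(no output)
```

View pics/dt.png

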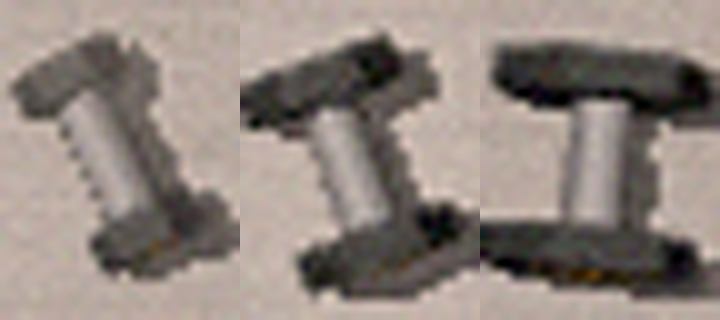

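View pics/ds.png

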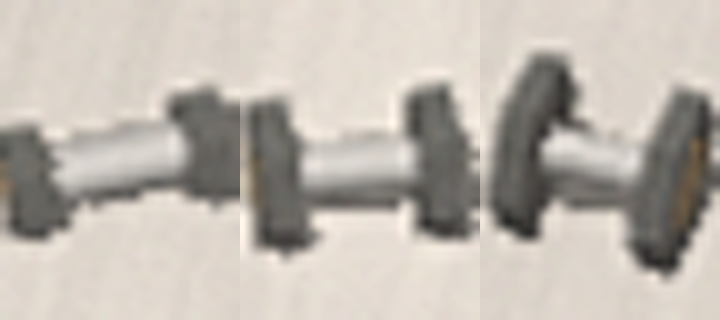

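View pics/rt.png

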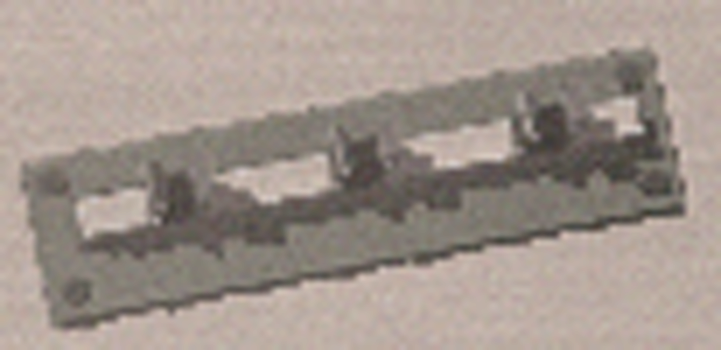

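View pics/rs.png

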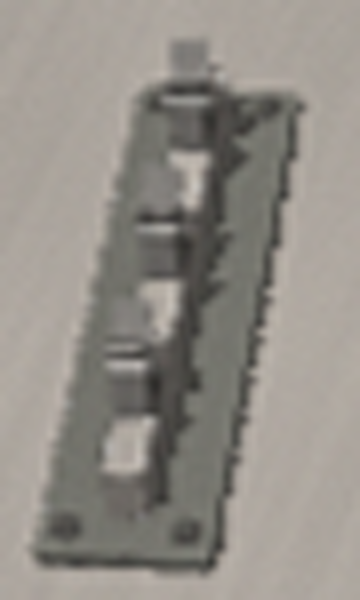

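```bash
cat > model.py <<'E'
from h import *
def die_pts(p,h,af):
    # hull sets for die: two heads, waist.  lying on flat -> flats at top/bottom
    x,y,yaw=p[:3]; sets=[]
    r=af/np.sqrt(3); a=np.arange(6)*np.pi/3
    hexa=np.c_[r*np.cos(a),r*np.sin(a)]  # flats at +-z
    Rz=np.array([[np.cos(yaw),-np.sin(yaw)],[np.sin(yaw),np.cos(yaw)]])
    def T(L): 
        L=np.array(L); return np.c_[L[:,:2]@Rz.T+[x,y],L[:,2]+h]
    for s0,s1 in((-.026,-.016),(.016,.026)):
        sets.append(T([[s,c[0],c[1]] for s in(s0,s1) for c in hexa]))
    b=np.arange(16)*np.pi/8
    sets.append(T([[s,.007*np.cos(t),.007*np.sin(t)] for s in(-.016,.016) for t in b]))
    return sets
def rail_T(p,L):
    L=np.array(L,float);c,s=np.cos(p[2]),np.sin(p[2])
    return np.c_[L[:,0]*c-L[:,1]*s+p[0],L[:,0]*s+L[:,1]*c+p[1],L[:,2]]
def overlay(F,sets,x0,y0,x1,y1,s,al=1.3):
    im=cv2.convertScaleAbs(crop(F,x0,y0,x1,y1,s),alpha=al)
    for k,S in enumerate(sets):
        u=(proj(F,S)-[x0,y0]+.5)*s-.5
        hl=cv2.convexHull(u.astype(np.float32)).astype(np.int32)
        cv2.polylines(im,[hl],True,[(0,0,255),(255,0,0),(0,200,0),(0,200,200)][k%4],1)
    return im
E
cat > fit.py <<'E'
from model import *
import pickle
from scipy.optimize import least_squares
f,g=pickle.load(open("f0.pkl","rb"))
def im(b,s,pts): return np.array([[b[0]+(x+.5)/s-.5,b[1]+(y+.5)/s-.5] for x,y in pts])
# rail corners: order (+x,+y),(+x,-y),(-x,-y),(-x,+y) at z=.008
L=[[.03,.115,.008],[.03,-.115,.008],[-.03,-.115,.008],[-.03,.115,.008]]
pt=im((312,152),7,[(23,160),(653,48),(685,205),(52,325)])
ps=im((243,182),8,[(35,553),(138,93),(300,98),(212,562)])
for lab,(cs) in {"top":[(f,pt)],"side":[(g,ps)],"both":[(f,pt),(g,ps)]}.items():
    r=least_squares(lambda p:np.concatenate([(proj(F,rail_T(p,L))-P).ravel() for F,P in cs]),[.57,-.05,.1])
    print(lab,r.x.round(4),np.degrees(r.x[2]).round(2),r.fun.round(1))
rail=r.x
# dies: boxes
bt=[(232,258),(315,258),(391,246)];bs=[(309,309),(330,242),(334,191)]
hh=[.012,.0175,.023]; af=[.024,.035,.046]
# outer end of heads: picks of waist centreline (end A far(+x), end B near robot(-x)) in both images
wt=[[(82,108),(132,210)],[(330-240,110),(368-240,222)],[(604-480,105),(592-480,222)]]
ws=[[(58,170),(182,150)],[(303-240,162),(413-240,160)],[(545-480,145),(638-480,165)]]
out=[]
for k in range(3):
    T=im(bt[k],10,wt[k]);S=im(bs[k],10,ws[k])
    # line fit: centreline points, free along axis
    x0=ray(f,T,hh[k]).mean(0)
    for lab,(cs) in {"top":[(f,T)],"side":[(g,S)],"both":[(f,T),(g,S)]}.items():
        def res(p):
            d=np.array([np.cos(p[2]),np.sin(p[2]),0])*.016
            P=np.array([[p[0],p[1],hh[k]]])+np.array([d,-d])
            return np.concatenate([(proj(F,P)-Q).ravel() for F,Q in cs])
        r=least_squares(res,[x0[0],x0[1],0.])
        print(k,lab,r.x.round(4),np.degrees(r.x[2]).round(1),r.fun.round(1))
    out.append(r.x)
pickle.dump((rail,out),open("poses.pkl","wb"))
a=np.hstack([overlay(f,die_pts(out[k],hh[k],af[k]),bt[k][0]-2,bt[k][1],bt[k][0]+24,bt[k][1]+30,10,1.8) for k in range(3)])
b=np.hstack([overlay(g,die_pts(out[k],hh[k],af[k]),bs[k][0]-2,bs[k][1],bs[k][0]+24,bs[k][1]+30,10,1.2) for k in range(3)])
cv2.imwrite("pics/ov.png",np.vstack([a,b]))
def clipbox(y): return rail_T(rail,[[x,y+d,z] for x in(-.007,.007) for d in(-.012,.012) for z in(.039,.066)])
base=rail_T(rail,[[x,y,z] for x in(-.03,.03) for y in(-.115,.115) for z in(0,.008)])
bar=rail_T(rail,[[x,y,z] for x in(-.007,.007) for y in(-.1,.1) for z in(.008,.031)])
S=[base,bar]+[clipbox(y) for y in(-.065,0,.065)]
A=overlay(f,S,312,152,415,202,7,1.8);B=overlay(g,S,235,180,300,257,6)
B=np.hstack([B]); 
cv2.imwrite("pics/ovr.png",A);cv2.imwrite("pics/ovrs.png",B)
E
python3 fit.py
```

```text
top [ 0.6686 -0.0695  0.1693] 9.7 [-0.2  0.2 -0.1 -0.2  0.3  0.2 -0.  -0.3]
side [ 0.6693 -0.0681  0.1764] 10.11 [-0.3  0.4  0.1 -0.5 -0.1 -0.4  0.2  0.2]
both [ 0.669  -0.069   0.1722] 9.86 [-0.5  0.2 -0.4 -0.5  0.1 -0.  -0.2 -0.3 -0.2  0.1  0.5 -0.7  0.3 -0.5
  0.3  0. ]
0 top [0.4345 0.2272 0.4635] 26.6 [-0.4 -0.8  0.4  0.8]
0 side [0.4357 0.2255 0.4282] 24.5 [-0.7  0.1  0.7 -0.2]
0 both [0.4351 0.2264 0.4474] 25.6 [ 0.  -1.1  0.6  0.6 -0.5  0.7  0.8  0.1]
1 top [0.4296 0.0258 0.3116] 17.9 [-0.2 -0.7  0.2  0.7]
1 side [0.4303 0.023  0.2657] 15.2 [-0.7  0.   0.7 -0.1]
1 both [0.4299 0.0249 0.2968] 17.0 [ 0.3 -0.9  0.5  0.6 -0.7  0.8  0.8  0.4]
2 top [ 0.4559 -0.1589 -0.1434] -8.2 [ 0.1 -0.8 -0.1  0.8]
2 side [ 0.4601 -0.1615 -0.1266] -7.3 [-0.7 -0.4  0.7  0.4]
2 both [ 0.4576 -0.1595 -0.1386] -7.9 [ 0.3 -1.4  0.1  0.1  0.   0.2  1.4  1. ]
```

View pics/ov.png

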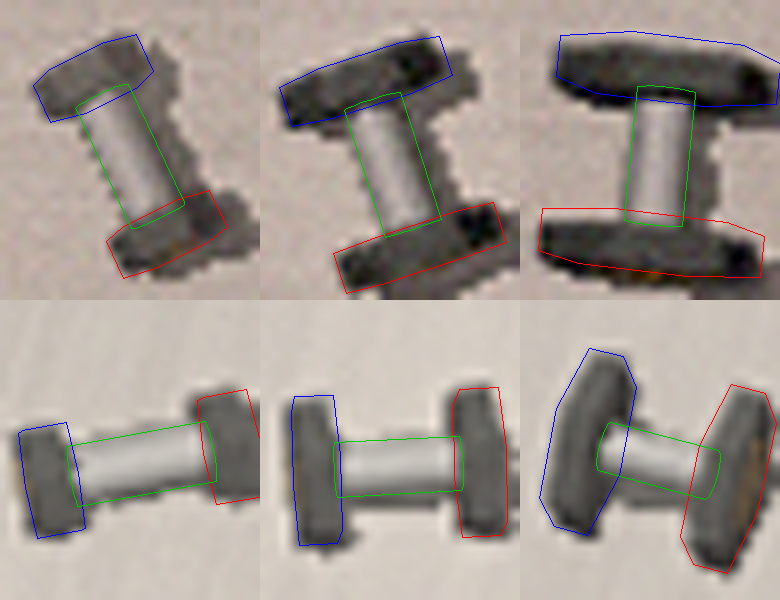

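View pics/ovr.png

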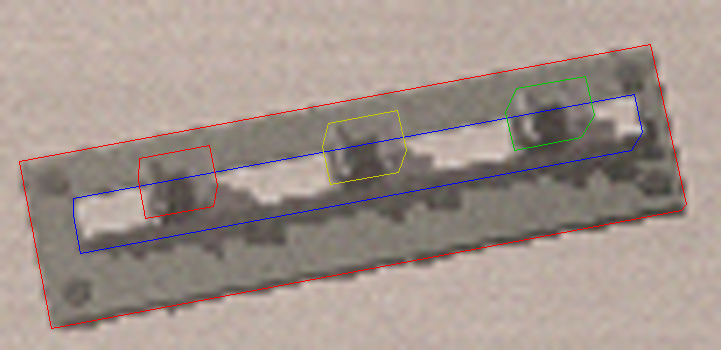

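View pics/ovrs.png

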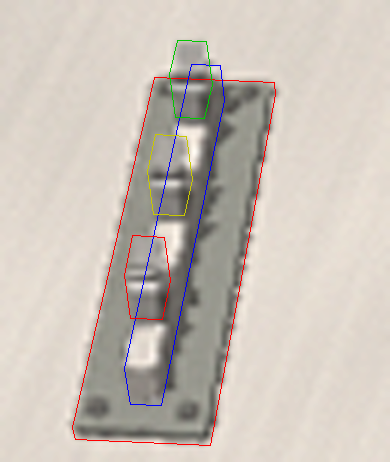

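Overlays agree to about 1–2 mm, and the rail residuals are ≤0.7 px. Rail yaw is 9.9°, centre (0.669,−0.069). I'll take the large die first, as it's nearest to the tool.

```bash
cat > go.py <<'E'
import sys
from h import *
def pose():
    s=manip.state();q=s["tool_rot"];M=R.from_quat([q[1],q[2],q[3],q[0]]).as_matrix()
    return s,s["tool_pos"],M
def plan(x,y,z,yaw,n):
    s,p,M=pose(); y0=np.degrees(np.arctan2(M[1,0],M[0,0]))
    d=(yaw-y0+90)%180-90
    print("t%.2f"%s["time"],"pos",p.round(4),"yaw %.2f"%y0,"tilt %.2f"%np.degrees(np.arccos(-M[2,2])),"F",s["contact_force"].round(1),"w %.3f"%s["gripper_width"],"j6 %.2f"%s["joint_pos"][5])
    e=np.array([x,y,z])-p
    for i in range(n):
        a=np.radians(y0+d*i/n)
        X=np.array([np.cos(a),np.sin(a),0]);Y=np.array([np.sin(a),-np.cos(a),0])
        v=e/n*100
        print([round(float(k),2) for k in(v@X,v@Y,-v[2],-d/n/6)])
    print("total dist mm",(e*1e3).round(1),"dyaw",round(d,2))
if __name__=="__main__":
    a=[float(v) for v in sys.argv[1:]]; plan(*a[:4],int(a[4]))
E
python3 go.py .456 -.160 .10 -8 15
```

```text
t0.20 pos [ 0.2454 -0.5744  0.2305] yaw -66.87 tilt 0.08 F [-0.5  0.3 -0.3] w 0.999 j6 -0.12
[-1.99, -2.38, 0.87, -0.65]
[-1.82, -2.51, 0.87, -0.65]
[-1.65, -2.63, 0.87, -0.65]
[-1.46, -2.73, 0.87, -0.65]
[-1.27, -2.83, 0.87, -0.65]
[-1.08, -2.91, 0.87, -0.65]
[-0.87, -2.97, 0.87, -0.65]
[-0.67, -3.03, 0.87, -0.65]
[-0.46, -3.06, 0.87, -0.65]
[-0.25, -3.09, 0.87, -0.65]
[-0.04, -3.1, 0.87, -0.65]
[0.18, -3.09, 0.87, -0.65]
[0.39, -3.07, 0.87, -0.65]
[0.6, -3.04, 0.87, -0.65]
[0.8, -2.99, 0.87, -0.65]
total dist mm [ 210.6  414.4 -130.5] dyaw 58.87
```

```bash
python3 -m crank '[[-2,-2.4,0.8,-0.65],[-1.8,-2.5,0.8,-0.65],[-1.6,-2.6,0.8,-0.65],[-1.5,-2.7,0.8,-0.65],[-1.3,-2.8,0.8,-0.65],[-1.1,-2.9,0.8,-0.65],[-0.9,-3,0.8,-0.65],[-0.7,-3,0.8,-0.65]]' 1; python3 go.py .456 -.160 .10 -8 7
```

```text
time: 0.87
tool_pos: [0.3573, -0.3522, 0.1668]
tool_rot: [-0.0, 0.952, -0.305, -0.0]
contact_force: [-0.1, 0.3, -0.6]
gripper_width: 1.001
t0.87 pos [ 0.3573 -0.3522  0.1668] yaw -35.49 tilt 0.01 F [-0.1  0.3 -0.6] w 1.001 j6 -0.31
[-0.45, -3.05, 0.95, -0.65]
[-0.24, -3.08, 0.95, -0.65]
[-0.02, -3.09, 0.95, -0.65]
[0.19, -3.08, 0.95, -0.65]
[0.4, -3.06, 0.95, -0.65]
[0.61, -3.03, 0.95, -0.65]
[0.81, -2.98, 0.95, -0.65]
total dist mm [ 98.7 192.2 -66.8] dyaw 27.49
```

```bash
python3 -m crank '[[-0.45,-3,1,-0.65],[-0.2,-3.1,1,-0.65],[0,-3.1,1,-0.65],[0.2,-3.1,1,-0.65],[0.4,-3,0.9,-0.65],[0.6,-3,0.9,-0.65],[0.8,-3,0.9,-0.65],[0,0,0,0]]'; python3 go.py .456 -.160 .05 -8 2
python3 - <<'E'
from model import *
f=cam("top");g=cam("side")
print(proj(f,[[.456,-.160,.1]]))
cv2.imwrite("pics/t1.png",np.vstack([cv2.convertScaleAbs(crop(f,350,215,450,300,5),alpha=1.8)]))
cv2.imwrite("pics/s1.png",crop(g,290,130,410,250,5))
E
```

```text
time: 1.53
tool_pos: [0.4567, -0.1582, 0.098]
tool_rot: [-0.002, 0.998, -0.07, -0.001]
contact_force: [-0.2, 0.2, -1.4]
gripper_width: 1.001
t1.53 pos [ 0.4567 -0.1582  0.098 ] yaw -7.97 tilt 0.26 F [-0.2  0.2 -1.4] w 1.001 j6 -0.35
[-0.02, 0.09, 2.4, 0.0]
[-0.02, 0.09, 2.4, 0.0]
total dist mm [ -0.7  -1.8 -48. ] dyaw -0.03
[[408.91020256 258.96712252]]
```

View pics/t1.png

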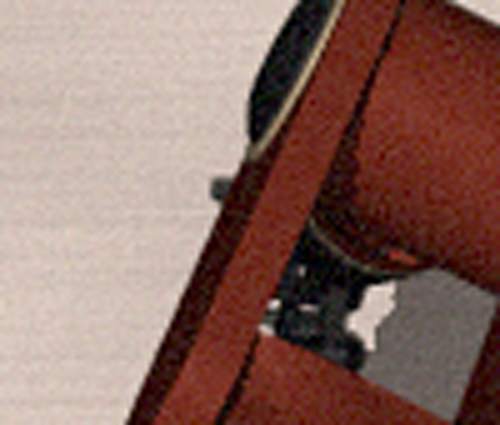

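View pics/s1.png

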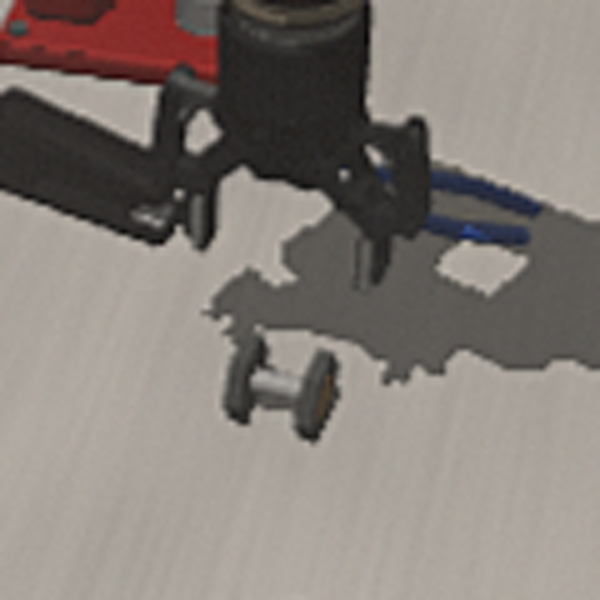

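Side view shows the open gripper directly above the large die (head ends at about 238,385 and 318,395 in the crop). Descending.

```bash
python3 -m crank '[[0,0.18,2.5,0],[0,0,2.5,0],[0,0,2.5,0],[0,0,1.2,0],[0,0,0.6,0],[0,0,0,0]]'; python3 go.py .456 -.160 .005 -8 1
python3 - <<'E'
from model import *
g=cam("side")
cv2.imwrite("pics/s2.png",crop(g,290,130,410,250,5))
E
```

```text
time: 2.13
tool_pos: [0.4555, -0.1649, 0.0064]
tool_rot: [-0.0, 0.997, -0.074, -0.001]
contact_force: [0.1, 0.6, 0.5]
gripper_width: 0.999
t2.13 pos [ 0.4555 -0.1649  0.0064] yaw -8.44 tilt 0.12 F [0.1 0.6 0.5] w 0.999 j6 -0.35
[-0.02, -0.49, 0.14, -0.07]
total dist mm [ 0.5  4.9 -1.4] dyaw 0.44
```

View pics/s2.png

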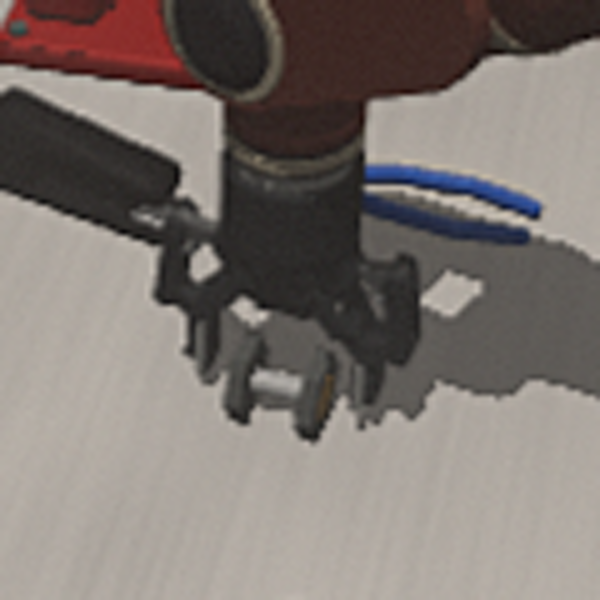

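```bash
python3 -m crank '[[0,-0.5,0.1,-0.07],[0,0,0,0],[0,0,0,0]]'; python3 go.py .456 -.160 .005 -8 1
```

```text
time: 2.43
tool_pos: [0.4581, -0.1599, 0.0076]
tool_rot: [0.0, 0.998, -0.069, 0.001]
contact_force: [-0.3, -0.1, 0.3]
gripper_width: 1.0
t2.43 pos [ 0.4581 -0.1599  0.0076] yaw -7.92 tilt 0.14 F [-0.3 -0.1  0.3] w 1.000 j6 -0.35
[-0.2, 0.04, 0.26, 0.01]
total dist mm [-2.1 -0.1 -2.6] dyaw -0.08
```

```bash
python3 -m crank '[[0,0,0,0],[0,0,0,0],[0,0,0,0],[0,0,0,0],[0,0,0,0],[0,0,0,0]]' 0; python3 go.py .456 -.160 .005 -8 1;  python3 -m crank '[[0,0,0,0],[0,0,0,0]]'; python3 go.py .456 -.160 .005 -8 1
python3 - <<'E'
from model import *
g=cam("side")
cv2.imwrite("pics/s3.png",crop(g,290,130,410,250,5))
E
```

```text
time: 2.93
tool_pos: [0.4575, -0.1599, 0.0068]
tool_rot: [0.0, 0.998, -0.069, 0.0]
contact_force: [0.3, 0.5, 4.2]
gripper_width: 0.606
t2.93 pos [ 0.4575 -0.1599  0.0068] yaw -7.94 tilt 0.04 F [0.3 0.5 4.2] w 0.606 j6 -0.35
[-0.15, 0.03, 0.18, 0.01]
total dist mm [-1.5 -0.1 -1.8] dyaw -0.06
time: 3.1
tool_pos: [0.4575, -0.1599, 0.0069]
tool_rot: [0.0, 0.998, -0.069, 0.0]
contact_force: [0.1, 0.3, 5.2]
gripper_width: 0.605
t3.10 pos [ 0.4575 -0.1599  0.0069] yaw -7.94 tilt 0.04 F [0.1 0.3 5.2] w 0.605 j6 -0.35
[-0.15, 0.03, 0.19, 0.01]
total dist mm [-1.5 -0.1 -1.9] dyaw -0.06
```

View pics/s3.png

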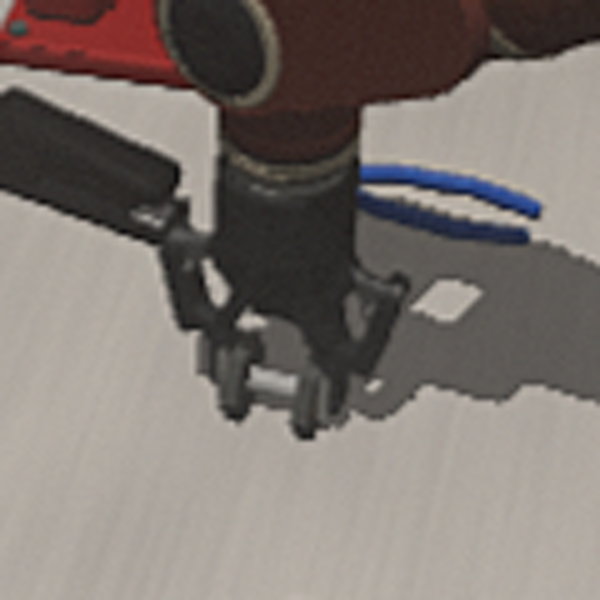

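Gripped: opening 0.605 ≈ 51.4 mm, which matches the 52 mm die. Lifting, then planning the move to clip_left.

```bash
python3 -m crank '[[0,0,-1,0],[0,0,-2.5,0],[0,0,-3,0],[0,0,-3,0],[0,0,-1,0]]'
python3 - <<'E'
import pickle
from model import *
import go
r,d=pickle.load(open("poses.pkl","rb"))
for n,y in(("L",.065),("M",0),("R",-.065)):print(n,rail_T(r,[[0,y,.046]]).round(4))
x,y,_=rail_T(r,[[0,.065,0]])[0]
go.plan(x,y,.115,9.9,9)
E
```

```text
time: 3.57
tool_pos: [0.459, -0.1606, 0.1155]
tool_rot: [0.001, 0.998, -0.069, 0.003]
contact_force: [0.9, -0.1, -1.3]
gripper_width: 0.603
L [[ 0.6579 -0.005   0.046 ]]
M [[ 0.669 -0.069  0.046]]
R [[ 0.6801 -0.1331  0.046 ]]
t3.57 pos [ 0.459  -0.1606  0.1155] yaw -7.94 tilt 0.37 F [ 0.9 -0.1 -1.3] w 0.603 j6 -0.35
[1.95, -2.02, 0.01, -0.33]
[2.02, -1.95, 0.01, -0.33]
[2.08, -1.88, 0.01, -0.33]
[2.15, -1.8, 0.01, -0.33]
[2.21, -1.73, 0.01, -0.33]
[2.27, -1.65, 0.01, -0.33]
[2.32, -1.57, 0.01, -0.33]
[2.38, -1.49, 0.01, -0.33]
[2.43, -1.41, 0.01, -0.33]
total dist mm [198.9 155.6  -0.5] dyaw 17.84
```

```bash
python3 -m crank '[[1.9,-2,0,-0.33],[2,-2,0,-0.33],[2.1,-1.9,0,-0.33],[2.1,-1.8,0,-0.33],[2.2,-1.7,0,-0.33],[2.3,-1.6,0,-0.33],[2.3,-1.6,0,-0.33],[2.4,-1.5,0,-0.33],[2.4,-1.4,0,-0.33]]'; python3 -m crank '[[0,0,1,0],[0,0,1,0],[0,0,0.6,0],[0,0,0,0],[0,0,0,0],[0,0,0,0]]'; python3 go.py .6579 -.005 .085 9.9 1
python3 - <<'E'
from model import *
import pickle
f=cam("top");g=cam("side")
pickle.dump((f,g),open("f1.pkl","wb"))
cv2.imwrite("pics/t4.png",cv2.convertScaleAbs(crop(f,300,140,430,220,6),alpha=1.8))
cv2.imwrite("pics/s4.png",crop(g,220,160,320,260,6))
E
```

```text
time: 4.32
tool_pos: [0.6548, -0.0029, 0.109]
tool_rot: [-0.0, 0.996, 0.087, -0.002]
contact_force: [-0.5, -1.3, -1.2]
gripper_width: 0.6
time: 4.82
tool_pos: [0.6545, -0.0047, 0.0853]
tool_rot: [-0.0, 0.996, 0.086, -0.0]
contact_force: [-0.2, 0.0, -2.5]
gripper_width: 0.597
t4.82 pos [ 0.6545 -0.0047  0.0853] yaw 9.82 tilt 0.01 F [-0.2  0.  -2.5] w 0.597 j6 -0.29
[0.33, 0.09, 0.03, -0.01]
total dist mm [ 3.4 -0.3 -0.3] dyaw 0.08
```

View pics/t4.png

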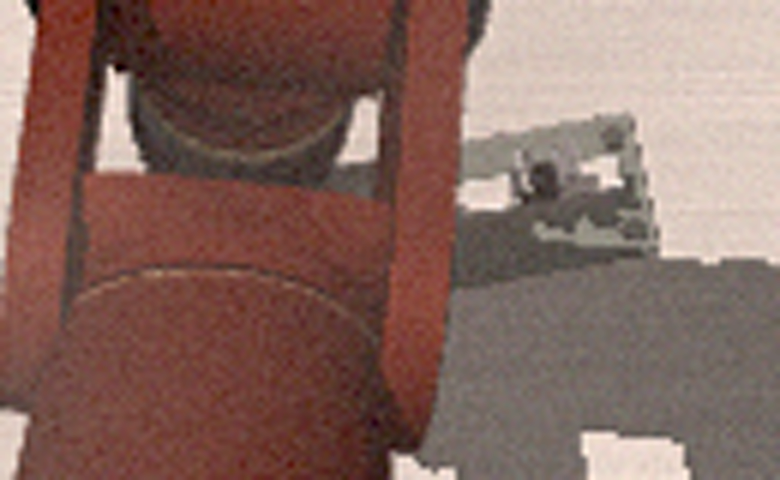

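View pics/s4.png

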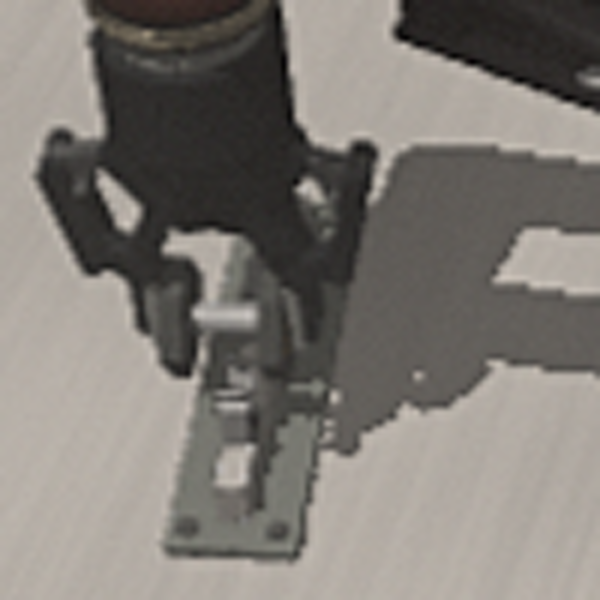

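```bash
cat > ovd.py <<'E'
import sys,pickle
from model import *
# usage: x y z yawdeg af pkl out ; overlays die and clip boxes in side view
x,y,z,yaw,af=map(float,sys.argv[1:6])
if sys.argv[6]=="new": g=cam("side")
else: g=pickle.load(open(sys.argv[6],"rb"))[1]
rail=pickle.load(open("poses.pkl","rb"))[0]
S=die_pts([x,y,np.radians(yaw)],z,af)+[rail_T(rail,[[a,c+d,h] for a in(-.007,.007) for d in(-.010,.010) for h in(.031,.066)]) for c in(.065,0,-.065)]
u=proj(g,[[x,y,z]])[0].astype(int)
cv2.imwrite(sys.argv[7],overlay(g,S,u[0]-36,u[1]-30,u[0]+36,u[1]+36,9))
E
python3 ovd.py .6545 -.0047 .1014 9.82 .046 f1.pkl pics/o5.png
```

```text
(no output)
```

View pics/o5.png

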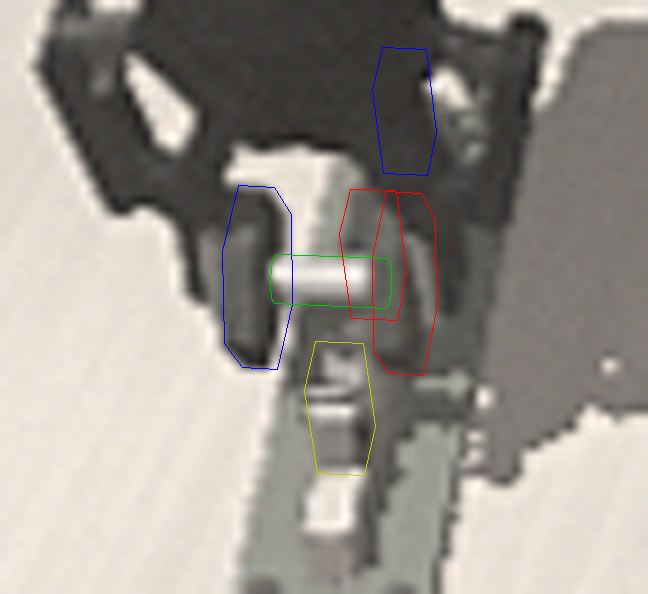

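Side overlay: die and clip agree with prediction to about 1 px. Centring and lowering into the mouth.

```bash
python3 -m crank '[[0.3,0.05,0,0],[0,0,1.2,0],[0,0,1,0],[0,0,0.4,0],[0,0,0,0],[0,0,0,0]]'; python3 go.py .6579 -.005 .030 9.86 5;python3 -m crank '[[0,0,0.3,0],[0,0,0.3,0],[0,0,0,0]]'; python3 go.py .6579 -.005 .030 9.86 5
```

```text
time: 5.42
tool_pos: [0.6573, -0.0039, 0.058]
tool_rot: [-0.0, 0.996, 0.086, -0.001]
contact_force: [-0.2, 0.4, -1.7]
gripper_width: 0.602
t5.42 pos [ 0.6573 -0.0039  0.058 ] yaw 9.88 tilt 0.12 F [-0.2  0.4 -1.7] w 0.602 j6 -0.29
[0.01, 0.02, 0.56, 0.0]
[0.01, 0.02, 0.56, 0.0]
[0.01, 0.02, 0.56, 0.0]
[0.01, 0.02, 0.56, 0.0]
[0.01, 0.02, 0.56, 0.0]
total dist mm [  0.6  -1.1 -28. ] dyaw -0.02
time: 5.67
tool_pos: [0.6579, -0.004, 0.0529]
tool_rot: [-0.0, 0.996, 0.086, -0.0]
contact_force: [-0.9, 0.1, -3.5]
gripper_width: 0.604
t5.67 pos [ 0.6579 -0.004   0.0529] yaw 9.88 tilt 0.03 F [-0.9  0.1 -3.5] w 0.604 j6 -0.29
[-0.0, 0.02, 0.46, 0.0]
[-0.0, 0.02, 0.46, 0.0]
[-0.0, 0.02, 0.46, 0.0]
[-0.0, 0.02, 0.46, 0.0]
[-0.0, 0.02, 0.46, 0.0]
total dist mm [  0.   -1.  -22.9] dyaw -0.02
```

```bash
python3 -m crank '[[0,0.1,0.3,0],[0,0,0.3,0],[0,0,0.2,0],[0,0,0,0]]';python3 -m crank '[[0,0,0.2,0],[0,0,0.2,0],[0,0,0,0]]'; python3 -m crank '[[0,0,0.2,0],[0,0,0.2,0],[0,0,0,0]]';  python3 go.py .6579 -.005 .030 9.86 1
```

```text
time: 6.0
tool_pos: [0.6586, -0.0059, 0.0454]
tool_rot: [0.001, 0.996, 0.086, 0.0]
contact_force: [0.9, -3.2, -2.2]
gripper_width: 0.605
time: 6.25
tool_pos: [0.6596, -0.0054, 0.0427]
tool_rot: [0.0, 0.996, 0.086, 0.001]
contact_force: [0.8, -2.7, 3.2]
gripper_width: 0.603
time: 6.5
tool_pos: [0.6604, -0.0053, 0.0397]
tool_rot: [0.0, 0.996, 0.086, 0.003]
contact_force: [1.0, -2.3, 4.9]
gripper_width: 0.598
t6.50 pos [ 0.6604 -0.0053  0.0397] yaw 9.87 tilt 0.29 F [ 1.  -2.3  4.9] w 0.598 j6 -0.29
[-0.24, -0.07, 0.97, 0.0]
total dist mm [-2.5  0.3 -9.7] dyaw -0.01
```

```bash
python3 -m crank '[[-0.1,0.05,0.2,0],[0,0,0.2,0],[0,0,0,0]]';python3 -m crank '[[0,0,0.2,0],[0,0,0.2,0],[0,0,0,0]]'; python3 go.py .6579 -.005 .030 9.86 1
```

```text
time: 6.75
tool_pos: [0.6579, -0.0056, 0.0334]
tool_rot: [0.0, 0.996, 0.086, 0.001]
contact_force: [2.4, -2.3, -4.1]
gripper_width: 0.601
time: 7.0
tool_pos: [0.6566, -0.006, 0.0296]
tool_rot: [0.0, 0.996, 0.086, -0.001]
contact_force: [-4.0, -3.6, 4.5]
gripper_width: 0.6
t7.00 pos [ 0.6566 -0.006   0.0296] yaw 9.88 tilt 0.16 F [-4.  -3.6  4.5] w 0.600 j6 -0.29
[0.15, -0.07, -0.04, 0.0]
total dist mm [1.3 1.  0.4] dyaw -0.02
```

```bash
python3 -m crank '[[0,0,0.1,0],[0,0,0.1,0],[0,0,0,0],[0,0,0,0]]'; python3 go.py .6579 -.005 .030 9.86 1; python3 ovd.py .6579 -.005 .046 9.86 .046 new pics/o6.png
```

```text
time: 7.33
tool_pos: [0.6575, -0.0059, 0.0296]
tool_rot: [0.0, 0.996, 0.086, -0.0]
contact_force: [-5.0, -3.0, 11.7]
gripper_width: 0.605
t7.33 pos [ 0.6575 -0.0059  0.0296] yaw 9.89 tilt 0.05 F [-5.  -3.  11.7] w 0.605 j6 -0.29
[0.05, -0.08, -0.04, 0.0]
total dist mm [0.4 0.9 0.4] dyaw -0.03
```

View pics/o6.png

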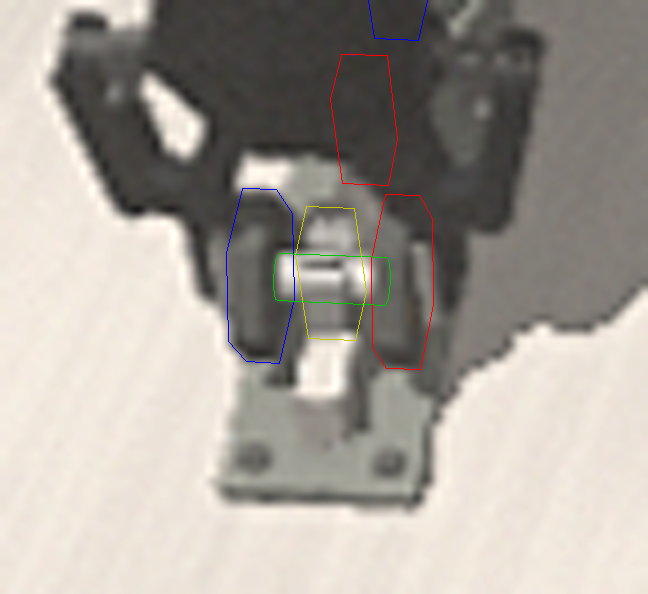

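```bash
python3 -m crank '[[0,0,0.15,0],[0,0,0.15,0],[0,0,0,0],[0,0,0,0]]'; python3 go.py .6579 -.005 .030 9.86 1
```

```text
time: 7.72
tool_pos: [0.6595, -0.0057, 0.0295]
tool_rot: [0.0, 0.996, 0.086, 0.002]
contact_force: [-5.6, -1.1, 19.3]
gripper_width: 0.599
t7.72 pos [ 0.6595 -0.0057  0.0295] yaw 9.89 tilt 0.20 F [-5.6 -1.1 19.3] w 0.599 j6 -0.29
[-0.15, -0.1, -0.05, 0.0]
total dist mm [-1.6  0.7  0.5] dyaw -0.03
```

19 N with no further travel: it's home (axis ≈45.6 mm). I'll relieve the pressing force, then release.

```bash
python3 -m crank '[[0,0,-0.4,0],[0,0,0,0],[0,0,0,0]]'; python3 -m crank '[[0,0,0,0],[0,0,0,0],[0,0,0,0],[0,0,0,0],[0,0,0,0]]' 1;  python3 -m crank '[[0,0,-1,0],[0,0,-2.5,0],[0,0,-3,0],[0,0,-3,0],[0,0,-2,0]]'; python3 go.py .43 .025 .115 17 8; python3 ovd.py .6579 -.005 .046 9.86 .046 new pics/o7.png
```

```text
time: 7.97
tool_pos: [0.658, -0.0059, 0.0296]
tool_rot: [0.0, 0.996, 0.086, 0.001]
contact_force: [-1.2, -3.0, 8.1]
gripper_width: 0.602
time: 8.38
tool_pos: [0.6567, -0.0053, 0.0275]
tool_rot: [-0.0, 0.996, 0.086, -0.001]
contact_force: [1.3, 0.4, -0.1]
gripper_width: 1.0
time: 8.8
tool_pos: [0.6586, -0.0057, 0.1477]
tool_rot: [0.0, 0.996, 0.086, 0.002]
contact_force: [0.6, -0.8, 0.9]
gripper_width: 0.998
t8.80 pos [ 0.6586 -0.0057  0.1477] yaw 9.88 tilt 0.25 F [ 0.6 -0.8  0.9] w 0.998 j6 -0.29
[-2.75, -0.87, 0.41, -0.15]
[-2.74, -0.91, 0.41, -0.15]
[-2.72, -0.95, 0.41, -0.15]
[-2.71, -1.0, 0.41, -0.15]
[-2.69, -1.04, 0.41, -0.15]
[-2.67, -1.08, 0.41, -0.15]
[-2.66, -1.12, 0.41, -0.15]
[-2.64, -1.16, 0.41, -0.15]
total dist mm [-228.6   30.7  -32.7] dyaw 7.12
```

View pics/o7.png

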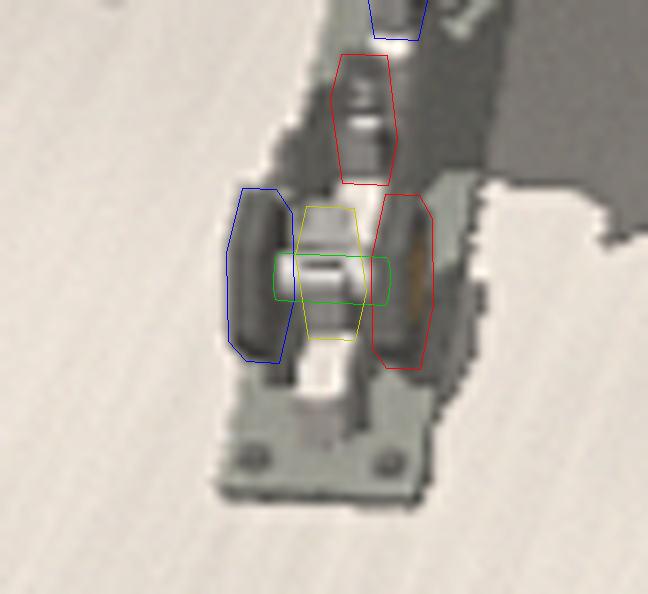

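The large die is seated, released, and matches the overlay at the home pose. Now the medium one.

```bash
python3 -m crank '[[-2.7,-0.9,0.2,-0.15],[-2.7,-0.9,0.4,-0.15],[-2.7,-0.9,0.4,-0.15],[-2.7,-1,0.4,-0.15],[-2.7,-1,0.4,-0.15],[-2.7,-1.1,0.4,-0.15],[-2.7,-1.1,0.4,-0.15],[-2.6,-1.2,0.4,-0.15],[0,0,0,0],[0,0,0,0]]'; python3 go.py .43 .025 .005 17 1
```

```text
time: 9.68
tool_pos: [0.4283, 0.025, 0.1129]
tool_rot: [-0.0, 0.989, 0.149, 0.0]
contact_force: [0.7, -0.5, 0.4]
gripper_width: 1.001
t9.68 pos [0.4283 0.025  0.1129] yaw 17.08 tilt 0.01 F [ 0.7 -0.5  0.4] w 1.001 j6 -0.41
[0.17, 0.05, 10.79, 0.01]
total dist mm [   1.7   -0.  -107.9] dyaw -0.08
```

```bash
python3 -m crank '[[0.15,0,2.5,0],[0,0,3,0],[0,0,2.5,0],[0,0,1.5,0],[0,0,0.8,0],[0,0,0.4,0],[0,0,0,0],[0,0,0,0]]'; python3 go.py .43 .025 .005 17 1;  python3 - <<'E'
from model import *
g=cam("side")
cv2.imwrite("pics/s8.png",crop(g,280,190,400,300,6))
E
```

```text
time: 10.35
tool_pos: [0.4323, 0.025, 0.0075]
tool_rot: [0.0, 0.989, 0.148, 0.001]
contact_force: [0.3, 1.2, 1.1]
gripper_width: 0.996
t10.35 pos [0.4323 0.025  0.0075] yaw 17.07 tilt 0.12 F [0.3 1.2 1.1] w 0.996 j6 -0.41
[-0.22, -0.07, 0.25, 0.01]
total dist mm [-2.3 -0.  -2.5] dyaw -0.07
```

View pics/s8.png

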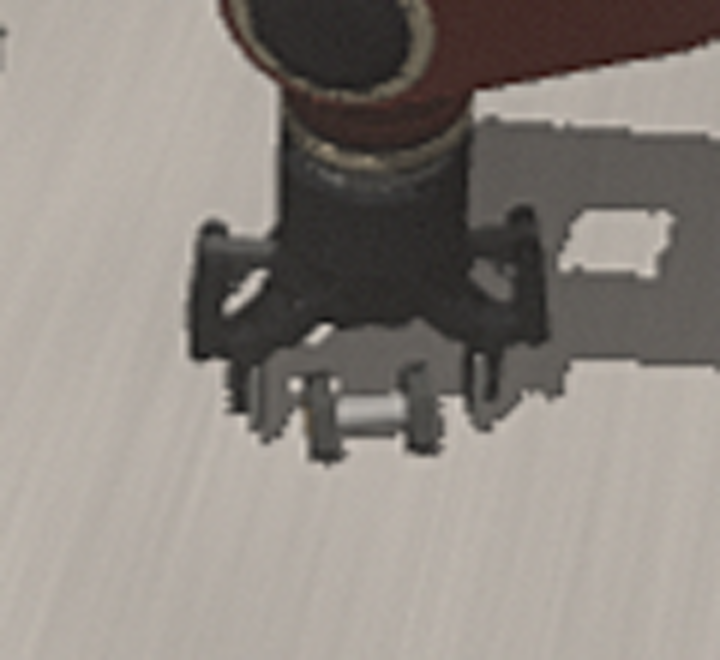

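```bash
python3 -m crank '[[-0.15,0,0.3,0],[0,0,0,0],[0,0,0,0],[0,0,0,0],[0,0,0,0],[0,0,0,0],[0,0,0,0],[0,0,0,0]]' 0; python3 go.py .43 .025 .005 17 1; python3 -m crank '[[0,0,0,0],[0,0,0,0]]'; python3 go.py .43 .025 .005 17 1
```

```text
time: 11.07
tool_pos: [0.4302, 0.0247, 0.0041]
tool_rot: [0.0, 0.989, 0.149, 0.001]
contact_force: [-0.9, 0.2, 5.3]
gripper_width: 0.598
t11.07 pos [0.4302 0.0247 0.0041] yaw 17.08 tilt 0.07 F [-0.9  0.2  5.3] w 0.598 j6 -0.41
[-0.01, -0.04, -0.09, 0.01]
total dist mm [-0.2  0.3  0.9] dyaw -0.08
time: 11.23
tool_pos: [0.4302, 0.0247, 0.0041]
tool_rot: [0.0, 0.989, 0.148, 0.001]
contact_force: [-0.7, -0.5, 6.3]
gripper_width: 0.598
t11.23 pos [0.4302 0.0247 0.0041] yaw 17.08 tilt 0.07 F [-0.7 -0.5  6.3] w 0.598 j6 -0.41
[-0.0, -0.04, -0.09, 0.01]
total dist mm [-0.2  0.3  0.9] dyaw -0.08
```

```bash
python3 -m crank '[[0,0,-1,0],[0,0,-2.5,0],[0,0,-3,0],[0,0,-3,0],[0,0,-1.5,0]]'; python3 go.py .669 -.0695 .11 9.88 9
```

```text
time: 11.65
tool_pos: [0.4307, 0.0247, 0.1169]
tool_rot: [0.001, 0.989, 0.148, 0.002]
contact_force: [1.0, -0.7, -1.8]
gripper_width: 0.603
t11.65 pos [0.4307 0.0247 0.1169] yaw 17.08 tilt 0.25 F [ 1.  -0.7 -1.8] w 0.603 j6 -0.41
[2.22, 1.78, 0.08, 0.13]
[2.25, 1.75, 0.08, 0.13]
[2.27, 1.72, 0.08, 0.13]
[2.3, 1.68, 0.08, 0.13]
[2.32, 1.65, 0.08, 0.13]
[2.34, 1.62, 0.08, 0.13]
[2.37, 1.59, 0.08, 0.13]
[2.39, 1.55, 0.08, 0.13]
[2.41, 1.52, 0.08, 0.13]
total dist mm [238.3 -94.2  -6.9] dyaw -7.2
```

```bash
python3 -m crank '[[2.2,1.8,0,0.13],[2.2,1.8,0,0.13],[2.3,1.7,0,0.13],[2.3,1.7,0,0.13],[2.3,1.6,0,0.13],[2.3,1.6,0,0.13],[2.4,1.6,0,0.13],[2.4,1.6,0,0.13],[2.4,1.5,0,0.13],[0,0,0,0]]'; python3 -m crank '[[0,0,1,0],[0,0,1,0],[0,0,0.5,0],[0,0,0,0],[0,0,0,0],[0,0,0,0]]'; python3 go.py .669 -.0695 .0326 9.88 1;python3 ovd.py .669 -.0695 .1044 9.86 .035 new pics/o9.png
```

```text
time: 12.48
tool_pos: [0.6703, -0.0717, 0.1126]
tool_rot: [0.0, 0.996, 0.087, 0.001]
contact_force: [-1.9, -0.6, -1.4]
gripper_width: 0.599
time: 12.98
tool_pos: [0.667, -0.0695, 0.0885]
tool_rot: [0.0, 0.996, 0.088, 0.0]
contact_force: [-0.2, 0.3, -1.8]
gripper_width: 0.6
t12.98 pos [ 0.667  -0.0695  0.0885] yaw 10.07 tilt 0.00 F [-0.2  0.3 -1.8] w 0.600 j6 -0.39
[0.19, 0.04, 5.59, 0.03]
total dist mm [  2.   -0.  -55.9] dyaw -0.19
```

View pics/o9.png

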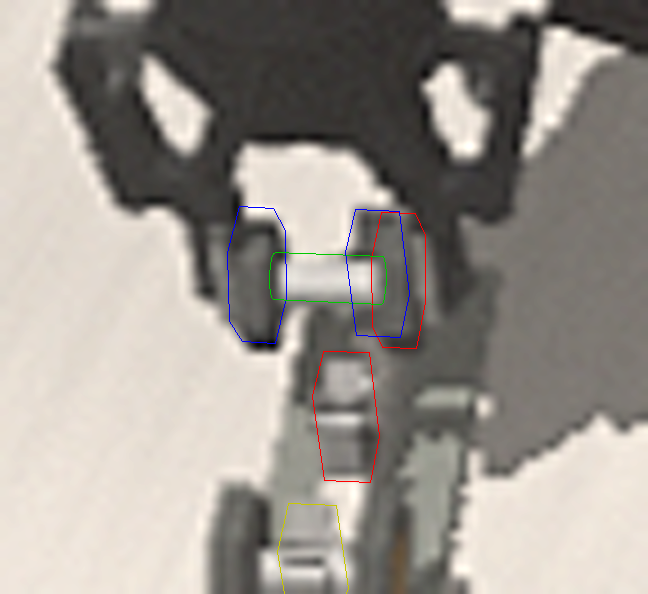

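```bash
python3 -m crank '[[0.2,0,1,0.03],[0,0,1.2,0],[0,0,0.8,0],[0,0,0.4,0],[0,0,0,0],[0,0,0,0]]'; python3 -m crank '[[0,0,0.3,0],[0,0,0.3,0],[0,0,0.2,0],[0,0,0,0],[0,0,0,0]]'; python3 go.py .669 -.0695 .0326 9.88 1
```

```text
time: 13.53
tool_pos: [0.669, -0.0694, 0.0534]
tool_rot: [-0.0, 0.996, 0.086, -0.001]
contact_force: [-0.1, -0.2, -2.3]
gripper_width: 0.6
time: 13.95
tool_pos: [0.6702, -0.0699, 0.047]
tool_rot: [0.001, 0.996, 0.086, 0.001]
contact_force: [1.7, -1.7, 0.1]
gripper_width: 0.602
t13.95 pos [ 0.6702 -0.0699  0.047 ] yaw 9.87 tilt 0.13 F [ 1.7 -1.7  0.1] w 0.602 j6 -0.39
[-0.11, -0.06, 1.44, -0.0]
total dist mm [ -1.2   0.4 -14.4] dyaw 0.01
```

```bash
python3 -m crank '[[-0.1,0.05,0.3,0],[0,0,0.3,0],[0,0,0.2,0],[0,0,0,0]]'; python3 -m crank '[[0,0,0.3,0],[0,0,0.3,0],[0,0,0.2,0],[0,0,0,0]]';python3 -m crank '[[0,0,0.15,0],[0,0,0.1,0],[0,0,0,0],[0,0,0,0]]'; python3 go.py .669 -.0695 .0326 9.88 1
```

```text
time: 14.28
tool_pos: [0.6703, -0.07, 0.0401]
tool_rot: [0.0, 0.996, 0.086, 0.002]
contact_force: [3.4, -0.6, 3.9]
gripper_width: 0.598
time: 14.62
tool_pos: [0.6689, -0.0703, 0.0324]
tool_rot: [0.0, 0.996, 0.086, -0.0]
contact_force: [-4.4, 0.4, 12.7]
gripper_width: 0.602
time: 14.95
tool_pos: [0.6699, -0.0704, 0.0323]
tool_rot: [0.0, 0.996, 0.086, 0.001]
contact_force: [-6.6, 0.1, 21.0]
gripper_width: 0.599
t14.95 pos [ 0.6699 -0.0704  0.0323] yaw 9.90 tilt 0.10 F [-6.6  0.1 21. ] w 0.599 j6 -0.39
[-0.07, -0.1, -0.03, 0.0]
total dist mm [-0.9  0.9  0.3] dyaw -0.02
```

Bottomed at z 0.0323 (predicted 0.0326), with 21 N and no travel. Relieve, release, retreat.

```bash
python3 -m crank '[[0,0,-0.4,0],[0,0,0,0],[0,0,0,0]]'; python3 -m crank '[[0,0,0,0],[0,0,0,0],[0,0,0,0],[0,0,0,0],[0,0,0,0]]' 1;  python3 -m crank '[[0,0,-1,0],[0,0,-2.5,0],[0,0,-3,0],[0,0,-3,0],[0,0,-2,0]]'; python3 go.py .4351 .2264 .115 25.6 12; python3 ovd.py .669 -.069 .046 9.86 .035 new pics/o10.png
```

```text
time: 15.2
tool_pos: [0.6686, -0.0704, 0.0325]
tool_rot: [0.0, 0.996, 0.086, -0.0]
contact_force: [-0.8, -0.8, 7.6]
gripper_width: 0.6
time: 15.62
tool_pos: [0.6679, -0.0698, 0.0309]
tool_rot: [-0.0, 0.996, 0.086, -0.001]
contact_force: [0.5, 0.0, 0.5]
gripper_width: 1.002
time: 16.03
tool_pos: [0.6698, -0.0703, 0.1512]
tool_rot: [0.001, 0.996, 0.086, 0.002]
contact_force: [0.3, -0.5, 0.2]
gripper_width: 0.997
t16.03 pos [ 0.6698 -0.0703  0.1512] yaw 9.88 tilt 0.25 F [ 0.3 -0.5  0.2] w 0.997 j6 -0.39
[-1.5, -2.77, 0.3, -0.22]
[-1.44, -2.81, 0.3, -0.22]
[-1.37, -2.84, 0.3, -0.22]
[-1.31, -2.87, 0.3, -0.22]
[-1.24, -2.9, 0.3, -0.22]
[-1.18, -2.92, 0.3, -0.22]
[-1.11, -2.95, 0.3, -0.22]
[-1.04, -2.98, 0.3, -0.22]
[-0.97, -3.0, 0.3, -0.22]
[-0.9, -3.02, 0.3, -0.22]
[-0.84, -3.04, 0.3, -0.22]
[-0.77, -3.06, 0.3, -0.22]
total dist mm [-234.7  296.7  -36.2] dyaw 15.72
```

View pics/o10.png

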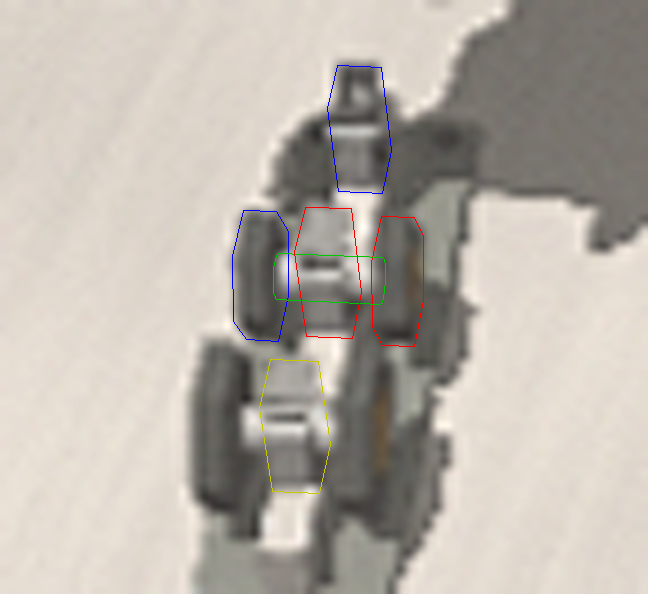

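Medium is home as well, matching the overlay. Now the small die. Path height stays above 0.115 and clear of the seated dies.

```bash
python3 -m crank '[[-1.5,-2.8,0,-0.22],[-1.4,-2.8,0,-0.22],[-1.4,-2.8,0.2,-0.22],[-1.3,-2.9,0.4,-0.22],[-1.2,-2.9,0.4,-0.22],[-1.2,-2.9,0.4,-0.22],[-1.1,-3,0.4,-0.22],[-1,-3,0.4,-0.22],[-1,-3,0.4,-0.22],[-0.9,-3,0.4,-0.22]]';python3 -m crank '[[-0.8,-3,0.4,-0.22],[-0.8,-3.1,0.4,-0.22],[0,0,0,0],[0,0,0,0],[0,0,0,0]]'; python3 go.py .4351 .2264 .0045 25.4 1
python3 - <<'E'
from model import *
f=cam("top");g=cam("side")
import pickle
d=pickle.load(open("poses.pkl","rb"))[1][0]
a=overlay(g,die_pts(d,.012,.024),290,270,365,350,7)
cv2.imwrite("pics/s11.png",a)
E
```

```text
time: 16.92
tool_pos: [0.4722, 0.1787, 0.117]
tool_rot: [-0.0, 0.98, 0.2, 0.0]
contact_force: [0.0, 0.1, 0.4]
gripper_width: 0.999
time: 17.33
tool_pos: [0.4345, 0.227, 0.1093]
tool_rot: [0.0, 0.975, 0.223, 0.001]
contact_force: [-0.1, -0.4, 0.7]
gripper_width: 1.002
t17.33 pos [0.4345 0.227  0.1093] yaw 25.73 tilt 0.06 F [-0.1 -0.4  0.7] w 1.002 j6 -0.12
[0.02, 0.08, 10.48, 0.06]
total dist mm [   0.6   -0.6 -104.8] dyaw -0.33
```

View pics/s11.png

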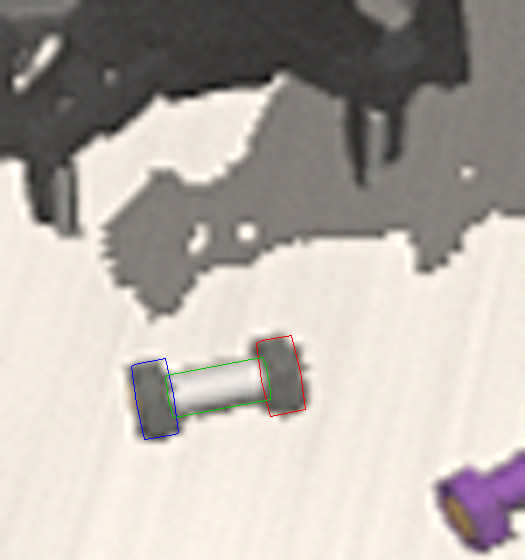

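```bash
python3 -m crank '[[0,0.05,2.5,0.06],[0,0,3,0],[0,0,2.5,0],[0,0,1.3,0],[0,0,0.7,0],[0,0,0.3,0],[0,0,0,0],[0,0,0,0],[0,0,0,0]]'; python3 go.py .4351 .2264 .004 25.4 1
python3 - <<'E'
from model import *
g=cam("side")
cv2.imwrite("pics/s12.png",crop(g,270,250,380,350,6))
E
```

```text
time: 18.18
tool_pos: [0.4357, 0.2269, 0.0073]
tool_rot: [-0.0, 0.976, 0.219, 0.001]
contact_force: [-0.3, -0.0, 0.2]
gripper_width: 0.997
t18.18 pos [0.4357 0.2269 0.0073] yaw 25.34 tilt 0.16 F [-0.3 -0.   0.2] w 0.997 j6 -0.11
[-0.08, 0.02, 0.33, -0.01]
total dist mm [-0.6 -0.5 -3.3] dyaw 0.06
```

View pics/s12.png

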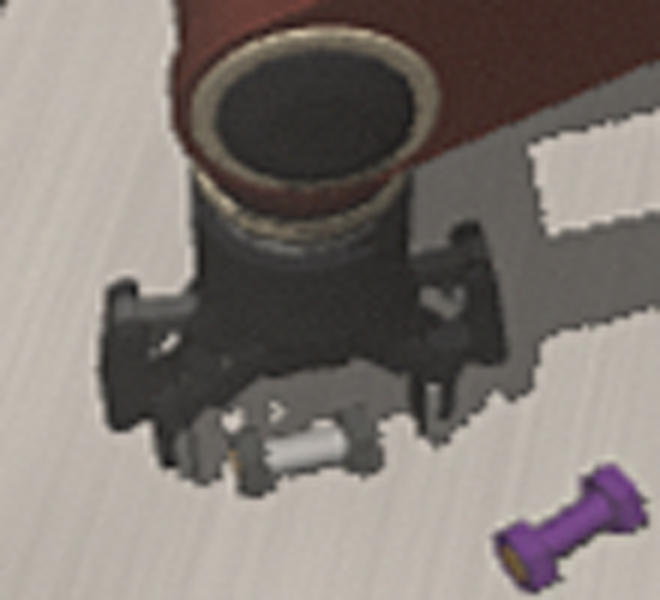

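```bash
python3 -m crank '[[0,0,0.4,0],[0,0,0,0],[0,0,0,0],[0,0,0,0],[0,0,0,0],[0,0,0,0],[0,0,0,0],[0,0,0,0],[0,0,0,0]]' 0; python3 go.py .4351 .2264 .004 25.4 1
python3 - <<'E'
from model import *
g=cam("side")
cv2.imwrite("pics/s13.png",crop(g,270,250,380,350,6))
E
```

```text
time: 18.98
tool_pos: [0.4347, 0.2268, 0.0022]
tool_rot: [-0.0, 0.976, 0.219, 0.0]
contact_force: [-0.4, 0.5, 4.1]
gripper_width: 0.592
t18.98 pos [0.4347 0.2268 0.0022] yaw 25.36 tilt 0.04 F [-0.4  0.5  4.1] w 0.592 j6 -0.11
[0.02, 0.06, -0.18, -0.01]
total dist mm [ 0.4 -0.4  1.8] dyaw 0.04
```

View pics/s13.png

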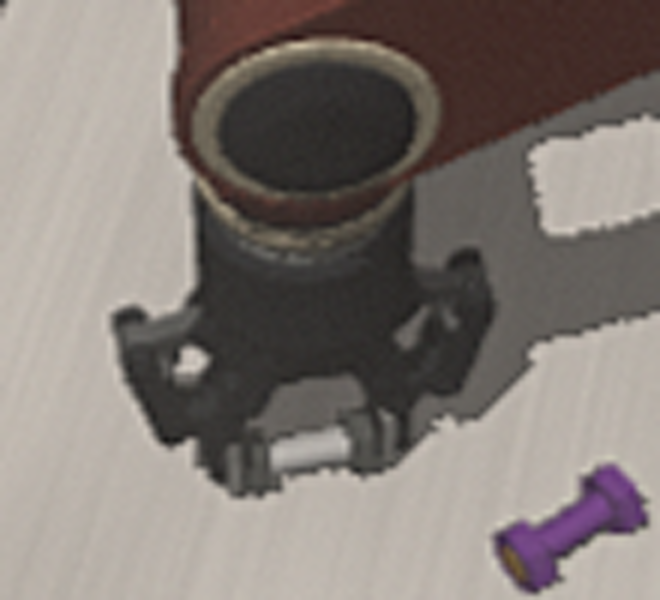

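```bash
python3 -m crank '[[0,0,-1,0],[0,0,-2.5,0],[0,0,-3,0],[0,0,-3,0],[0,0,-3,0],[0,0,-0.5,0]]'; python3 go.py .680 -.134 .13 9.88 14
```

```text
time: 19.53
tool_pos: [0.4371, 0.2276, 0.1379]
tool_rot: [-0.0, 0.976, 0.22, 0.005]
contact_force: [-0.1, 0.2, 0.0]
gripper_width: 0.596
t19.53 pos [0.4371 0.2276 0.1379] yaw 25.36 tilt 0.52 F [-0.1  0.2  0. ] w 0.596 j6 -0.11
[0.46, 3.08, 0.06, 0.18]
[0.52, 3.07, 0.06, 0.18]
[0.58, 3.06, 0.06, 0.18]
[0.64, 3.05, 0.06, 0.18]
[0.7, 3.03, 0.06, 0.18]
[0.76, 3.02, 0.06, 0.18]
[0.81, 3.0, 0.06, 0.18]
[0.87, 2.99, 0.06, 0.18]
[0.93, 2.97, 0.06, 0.18]
[0.99, 2.95, 0.06, 0.18]
[1.04, 2.93, 0.06, 0.18]
[1.1, 2.91, 0.06, 0.18]
[1.16, 2.89, 0.06, 0.18]
[1.21, 2.87, 0.06, 0.18]
total dist mm [ 242.9 -361.6   -7.9] dyaw -15.48
```

```bash
python3 -m crank '[[0.5,3.1,0,0.18],[0.5,3.1,0,0.18],[0.6,3.1,0,0.18],[0.6,3,0,0.18],[0.7,3,0,0.18],[0.8,3,0,0.18],[0.8,3,0,0.18],[0.9,3,0,0.18],[0.9,3,0,0.18],[1,3,0,0.18]]'; python3 -m crank '[[1,2.9,0,0.18],[1.1,2.9,0,0.18],[1.1,2.9,0,0.18],[1.2,2.9,0,0.18],[0,0,0,0],[0,0,0,0],[0,0,0,0]]'; python3 go.py .680 -.134 .095 9.88 2
```

```text
time: 20.37
tool_pos: [0.6086, -0.0333, 0.1305]
tool_rot: [-0.0, 0.992, 0.126, -0.001]
contact_force: [0.3, 0.2, -1.4]
gripper_width: 0.593
time: 20.95
tool_pos: [0.6769, -0.1348, 0.1304]
tool_rot: [-0.001, 0.996, 0.089, -0.001]
contact_force: [-0.3, 0.7, -1.0]
gripper_width: 0.592
t20.95 pos [ 0.6769 -0.1348  0.1304] yaw 10.23 tilt 0.16 F [-0.3  0.7 -1. ] w 0.592 j6 -0.48
[0.16, -0.01, 1.77, 0.03]
[0.16, -0.01, 1.77, 0.03]
total dist mm [  3.1   0.8 -35.4] dyaw -0.35
```

```bash
python3 -m crank '[[0.3,0,1,0.06],[0,0,1.5,0],[0,0,1,0],[0,0,0,0],[0,0,0,0],[0,0,0,0]]'; python3 go.py .680 -.134 .0362 9.88 2; python3 ovd.py .680 -.134 .105 9.86 .024 new pics/o14.png
```

```text
time: 21.45
tool_pos: [0.6807, -0.1344, 0.0965]
tool_rot: [-0.0, 0.996, 0.086, -0.0]
contact_force: [0.3, 0.5, -0.2]
gripper_width: 0.594
t21.45 pos [ 0.6807 -0.1344  0.0965] yaw 9.90 tilt 0.03 F [ 0.3  0.5 -0.2] w 0.594 j6 -0.47
[-0.03, -0.03, 3.02, 0.0]
[-0.03, -0.03, 3.02, 0.0]
total dist mm [ -0.7   0.4 -60.3] dyaw -0.02
```

View pics/o14.png

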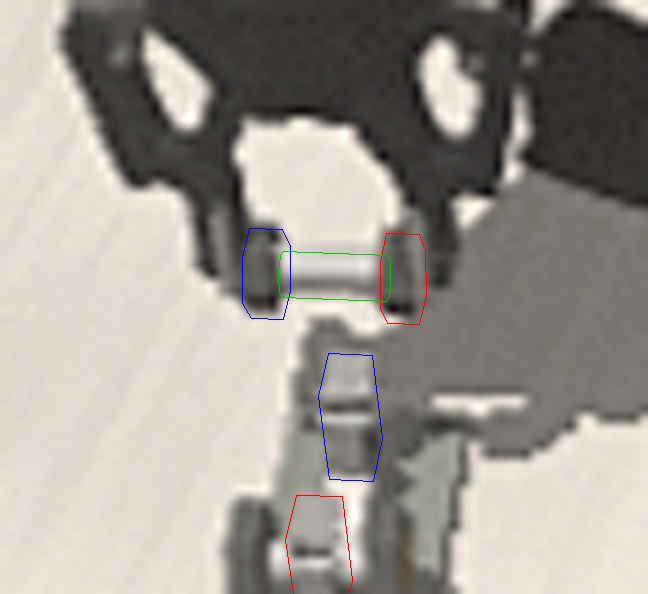

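Matches the prediction within 0.5 px. Lowering.

```bash
python3 -m crank '[[-0.05,0,1,0],[0,0,1.3,0],[0,0,0.9,0],[0,0,0.5,0],[0,0,0,0],[0,0,0,0]]'; python3 -m crank '[[0,0,0.3,0],[0,0,0.3,0],[0,0,0.2,0],[0,0,0,0],[0,0,0,0]]'; python3 go.py .680 -.134 .0362 9.88 1
```

```text
time: 22.0
tool_pos: [0.6798, -0.1347, 0.0587]
tool_rot: [-0.0, 0.996, 0.086, -0.001]
contact_force: [0.4, 0.8, -1.3]
gripper_width: 0.595
time: 22.42
tool_pos: [0.6807, -0.1339, 0.0521]
tool_rot: [-0.001, 0.996, 0.086, 0.0]
contact_force: [-0.0, 5.2, 1.2]
gripper_width: 0.596
t22.42 pos [ 0.6807 -0.1339  0.0521] yaw 9.89 tilt 0.08 F [-0.   5.2  1.2] w 0.596 j6 -0.48
[-0.07, -0.0, 1.59, 0.0]
total dist mm [ -0.7  -0.1 -15.9] dyaw -0.01
```

```bash
python3 -m crank '[[-0.05,-0.1,0,0],[0,0,0.3,0],[0,0,0.3,0],[0,0,0,0]]'; python3 -m crank '[[0,0,0.3,0],[0,0,0.2,0],[0,0,0,0]]'; python3 go.py .680 -.133 .0362 9.88 1
```

```text
time: 22.75
tool_pos: [0.6808, -0.1339, 0.0473]
tool_rot: [0.0, 0.996, 0.086, 0.001]
contact_force: [-0.1, 4.3, 5.1]
gripper_width: 0.59
time: 23.0
tool_pos: [0.6807, -0.1338, 0.0416]
tool_rot: [0.0, 0.996, 0.086, 0.001]
contact_force: [2.4, 3.6, 0.4]
gripper_width: 0.594
t23.00 pos [ 0.6807 -0.1338  0.0416] yaw 9.87 tilt 0.14 F [2.4 3.6 0.4] w 0.594 j6 -0.47
[-0.05, -0.09, 0.54, -0.0]
total dist mm [-0.7  0.8 -5.4] dyaw 0.01
```

```bash
python3 -m crank '[[-0.05,-0.05,0.3,0],[0,0,0.2,0],[0,0,0.2,0],[0,0,0,0]]'; python3 -m crank '[[0,0,0.2,0],[0,0,0.2,0],[0,0,0,0],[0,0,0,0]]'; python3 go.py .680 -.133 .0362 9.88 1
```

```text
time: 23.33
tool_pos: [0.6792, -0.1339, 0.0359]
tool_rot: [0.0, 0.996, 0.086, -0.0]
contact_force: [-5.2, 4.4, 12.8]
gripper_width: 0.594
time: 23.67
tool_pos: [0.6804, -0.1344, 0.0357]
tool_rot: [0.001, 0.996, 0.086, 0.0]
contact_force: [-10.2, 5.1, 24.5]
gripper_width: 0.593
t23.67 pos [ 0.6804 -0.1344  0.0357] yaw 9.89 tilt 0.11 F [-10.2   5.1  24.5] w 0.593 j6 -0.47
[-0.01, -0.14, -0.05, 0.0]
total dist mm [-0.4  1.4  0.5] dyaw -0.01
```

Bottomed at z 0.0357 (expected 0.0362), with 24.5 N. Relieve, release, retreat clear of everything, then look at both views.

```bash
python3 -m crank '[[0,0,-0.5,0],[0,0,0,0],[0,0,0,0]]'; python3 -m crank '[[0,0,0,0],[0,0,0,0],[0,0,0,0],[0,0,0,0],[0,0,0,0]]' 1;  python3 -m crank '[[0,0,-1,0],[0,0,-2.5,0],[0,0,-3,0],[0,0,-3,0],[0,0,-2,0]]'; python3 -m crank '[[-3,0,-1,0],[-3,0,-1,0],[-3,0,-1,0],[-3,0,-1,0],[-3,0,0,0],[-3,0,0,0],[-3,-2,0,0],[-3,-2,0,0],[0,0,0,0],[0,0,0,0]]'
python3 - <<'E'
from model import *
import pickle
f=cam("top");g=cam("side")
rail=pickle.load(open("poses.pkl","rb"))[0]
P=rail_T(rail,[[0,.065,0],[0,0,0],[0,-.065,0]])
S=[]
for p,a in zip(P,(.046,.035,.024)): S+=die_pts([p[0],p[1],rail[2]],.046,a)
A=overlay(g,[],225,170,305,265,6);B=overlay(g,S,225,170,305,265,6)
cv2.imwrite("pics/e1.png",np.hstack([A,B])[:, :800]);cv2.imwrite("pics/e_side.png",B);
cv2.imwrite("pics/e_raw.png",A)
cv2.imwrite("pics/e_full.png",g["img"][:,:,::-1]);cv2.imwrite("pics/e_top.png",f["img"][:,:,::-1])
E
```

```text
time: 23.92
tool_pos: [0.6793, -0.1336, 0.036]
tool_rot: [0.0, 0.996, 0.086, 0.0]
contact_force: [-1.8, 3.6, 9.9]
gripper_width: 0.594
time: 24.33
tool_pos: [0.6787, -0.1338, 0.034]
tool_rot: [0.0, 0.996, 0.086, -0.001]
contact_force: [-1.1, -0.1, 0.0]
gripper_width: 1.002
time: 24.75
tool_pos: [0.6804, -0.134, 0.1543]
tool_rot: [0.001, 0.996, 0.086, 0.002]
contact_force: [0.8, -1.0, 0.6]
gripper_width: 0.997
time: 25.58
tool_pos: [0.4346, -0.1348, 0.1902]
tool_rot: [0.001, 0.996, 0.086, 0.001]
contact_force: [1.6, 0.3, 0.2]
gripper_width: 1.0
```

View pics/e_side.png

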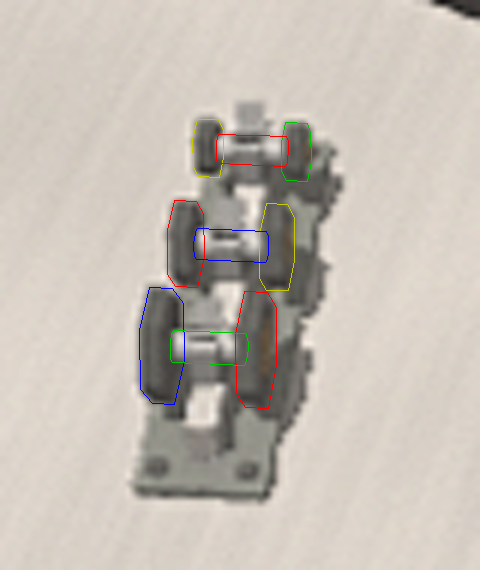

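View pics/e_full.png

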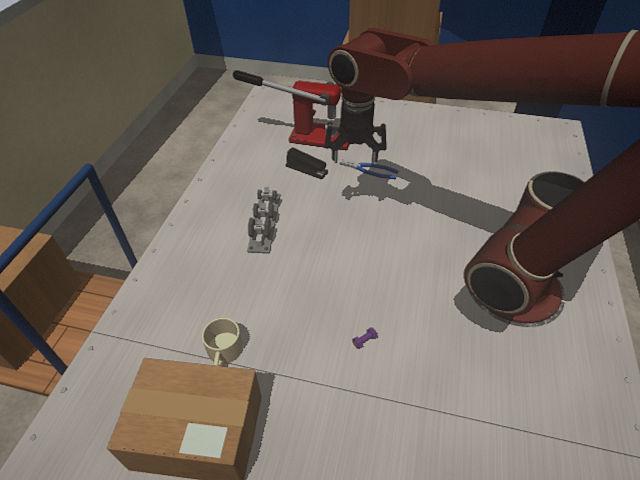

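View pics/e_top.png

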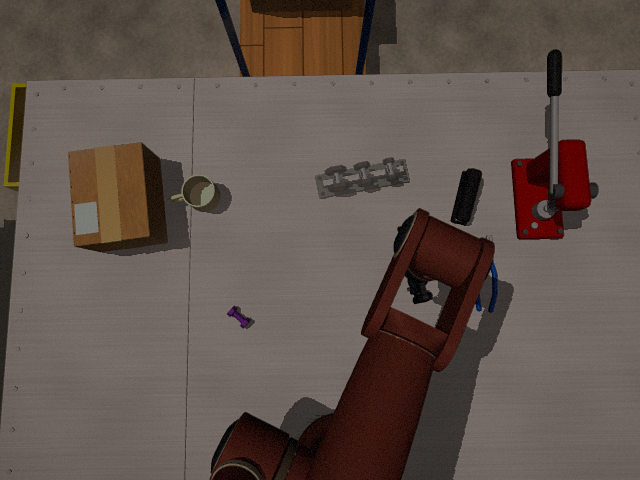

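All three dies overlay their home poses. The small one is at the press end, and the teacup, stapler, pliers and purple die are where they started. Handing in.

```bash
python3 -c "
from plant import manip
print(manip.job_done()); print(manip.state()['time'])"
```

```text
the job is handed in; nothing more can be done
None
the job is handed in; nothing more can be done
```

All three crimp dies are in their clips in size order, and the job was handed in at about 25.7 s. The small die is in clip_right at the press end, the medium in clip_mid and the large in clip_left.

- **Seating:** I gripped each die by its flat ends and pressed it straight down. Each one stopped moving with its axis 45.5–45.7 mm above the table (46 mm is nominal). They held there under 19–25 N of pressing force before I released them.
- **Last camera check:** all three dies lined up with their predicted home poses in the side view to about 1 px (roughly 2 mm). The gripper was open and well clear.
- **Bystanders:** by eye, the teacup, stapler and purple look-alike are where they started in both views. The pliers look unmoved in the side view; the arm hides part of them in the top view.
- **Disagreements:** nothing failed. While seating, I corrected sideways offsets of up to about 1 mm using the force readings. The tool-position readings swung by 1–3 mm just after each move, then settled.

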